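Riddle the hazelnuts out of the walnuts

TASK

Sort the nuts: take the wooden riddle by its handle and shake or rock it over its tray until all three hazelnuts have dropped through into the tray while both walnuts stay in the riddle. Then tip the walnuts into the white bowl and stand the empty riddle level on the tray's rim again, as it stood before. Do not touch the nuts with the gripper fingers, and leave the mug, spice jar, apple, lemon and garlic behind the work where they are.

Things in the scene. Friction and masses are not known exactly. Their poses are not given: they have to be found in the camera images.
- riddle: Loose nut riddle, 0.35 kg, 149 x 196 x 119 mm, standing on the tray's rim. Origin: centre of its underside; x along the handle bar, y along the slots, z up. Two pale wooden side walls (at x = +-71 mm, 7 mm thick, 196 mm long, 0 to 52 mm high) rest across the tray's two rims. The handle arch stands at y = 0.
- riddle_floor (a point): Middle of the riddle's steel floor, 22 mm above its underside. A middle strip 40 mm wide in x is a valley with 10 degree sides: hazelnuts lie there while level and moved smoothly. Beside it two open slots, each 30 mm wide (|x| 20 to 50), hold the walnuts. Rock it 20 degrees about its y, or shake it smartly along x, and hazelnuts roll to the slots and drop through.
- riddle_end (a point): Middle of the riddle's +y end, 28 mm above its underside, 75 mm from the centre. Both y ends are alike and open. From 50 to 75 mm out the floor ramps up 15 degrees, the slots running on through it: walnuts stay in while level, and roll out over an end that is tipped down 40 degrees (about x). Tipped so about the bar, the end hangs below the bar and the side walls reach 145 mm below it.
- riddle_bar (a point): Middle of the riddle's wooden handle bar, 110 mm above the riddle's underside: grip here. The bar runs along the riddle's x, 135 mm free between its posts, 14 mm thick in y, 18 mm high, flat sides. Axes as the riddle's. The walnuts' tops are about 45 mm below its underside. Pinched firmly (70 N), it does not turn in the fingers.
- tray: Green painted open wooden tray fixed to the worktop, outside 196 (x) x 160 (y) x 40 mm high, walls 8 mm, inside 180 x 144 mm. Origin: centre of its underside; z up. The riddle stands on its rim 40 mm up, centred, its x along the tray's x.
- bowl: Loose white bowl, 0.5 kg, rim 170 mm across outside, 55 mm high, wall 5 mm. Origin: centre of its underside; z up. It stands left or right of the tray. A wall rises at y = 0.4 m, close beyond the left place, so there the gripper must not lean left: tip the end that faces right (-y).
- mug: Striped mug, 86 x 120 x 90 mm, bystander, origin at the centre of its underside.
- spice: Small dark-capped spice jar, 41 mm across, 105 mm high, bystander, origin at the centre of its underside.
- apple: Green apple, 75 mm, bystander, origin under its centre.
- lemon: Lemon, 70 x 51 x 52 mm, bystander, origin under its centre.
- garlic: Garlic bulb, 60 mm, bystander, origin under its centre.
- walnut_1: Walnut, pale brown ball 44 mm across with a dark seam, 25 g, starts in one slot of the riddle; its body origin is the centre of the ball; its axes mean nothing because it rolls.
- walnut_2: Walnut, pale brown ball 44 mm across with a dark seam, 25 g, starts in one slot of the riddle; its body origin is the centre of the ball; its axes mean nothing because it rolls.
- hazelnut_1: Hazelnut, darker red-brown ball 24 mm across, 12 g, starts in the riddle's middle valley; its body origin is the centre of the ball; its axes mean nothing because it rolls.
- hazelnut_2: Hazelnut, darker red-brown ball 24 mm across, 12 g, starts in the riddle's middle valley; its body origin is the centre of the ball; its axes mean nothing because it rolls.
- hazelnut_3: Hazelnut, darker red-brown ball 24 mm across, 12 g, starts in the riddle's middle valley; its body origin is the centre of the ball; its axes mean nothing because it rolls.

How it is judged:
On the way, in this order (a step that is already met when the one before it is completed fails the run):
1. all three hazelnuts lie in the tray (below its rim, inside its walls) while both walnuts are still in the riddle (x of hazelnut_1 in the frame of tray between -0.09 and 0.09 m and y of hazelnut_1 in the frame of tray between -0.073 and 0.073 m and z of hazelnut_1 in the frame of tray between 0 and 0.035 m and x of hazelnut_2 in the frame of tray between -0.09 and 0.09 m and y of hazelnut_2 in the frame of tray between -0.073 and 0.073 m and z of hazelnut_2 in the frame of tray between 0 and 0.035 m and x of hazelnut_3 in the frame of tray between -0.09 and 0.09 m and y of hazelnut_3 in the frame of tray between -0.073 and 0.073 m and z of hazelnut_3 in the frame of tray between 0 and 0.035 m and x of walnut_1 in the frame of riddle between -0.07 and 0.07 m and y of walnut_1 in the frame of riddle between -0.095 and 0.095 m and z of walnut_1 in the frame of riddle between 0.02 and 0.08 m and x of walnut_2 in the frame of riddle between -0.07 and 0.07 m and y of walnut_2 in the frame of riddle between -0.095 and 0.095 m and z of walnut_2 in the frame of riddle between 0.02 and 0.08 m), for 0.2 s.
2. both walnuts are in the bowl and all hazelnuts in the tray (horizontal distance between each of walnut_1, walnut_2 and bowl below 0.075 m and z of walnut_1 in the frame of bowl between 0.01 and 0.06 m and z of walnut_2 in the frame of bowl between 0.01 and 0.06 m and x of hazelnut_1 in the frame of tray between -0.09 and 0.09 m and y of hazelnut_1 in the frame of tray between -0.073 and 0.073 m and z of hazelnut_1 in the frame of tray between 0 and 0.035 m and x of hazelnut_2 in the frame of tray between -0.09 and 0.09 m and y of hazelnut_2 in the frame of tray between -0.073 and 0.073 m and z of hazelnut_2 in the frame of tray between 0 and 0.035 m and x of hazelnut_3 in the frame of tray between -0.09 and 0.09 m and y of hazelnut_3 in the frame of tray between -0.073 and 0.073 m and z of hazelnut_3 in the frame of tray between 0 and 0.035 m), for 0.2 s.
At the end, for the whole second after the job is handed in: All hazelnuts lie inside the tray; both walnuts lie in the upright bowl (within 75 mm of its axis, below its rim); the riddle stands level (0.1 rad) on the tray's rim, within 6 mm in height, 25 mm of centre along the tray's x and 30 mm along its y; all released and at rest (all of step 2 and x of riddle in the frame of tray between -0.025 and 0.025 m and y of riddle in the frame of tray between -0.03 and 0.03 m and z of riddle in the frame of tray between 0.034 and 0.047 m and angle between riddle's own z axis and vertical below 0.1 rad and linear speed of each of riddle, walnut_1, walnut_2, hazelnut_1, hazelnut_2, hazelnut_3 below 0.05 m/s and angle between bowl's own z axis and vertical below 0.15 rad); the robot touches nothing.
It fails at once if the fingers touch a nut (contact force between the fingers and hazelnut_1 above 0.3 N or contact force between the fingers and hazelnut_2 above 0.3 N or contact force between the fingers and hazelnut_3 above 0.3 N or contact force between the fingers and walnut_1 above 0.3 N or contact force between the fingers and walnut_2 above 0.3 N).
It fails at once if a bystander is moved more than 30 mm (distance of any of mug, spice, apple, lemon, garlic from where it was at the start of the episode above 0.03 m).
It fails at once if the bowl is tipped over (angle between bowl's own z axis and vertical above 0.5 rad).
It also fails if it takes over 58 s, if anything falls off the work surface, if the arm or the gripper's body presses on something with over 40 N, if the wrist force passes 120 N, or if a joint passes its speed limit or range.

ROBOT

A 7-joint arm with a two-finger parallel gripper is mounted at the origin on a cart in front of the work surface, level with it; the furniture and walls round the work are solid. World frame = base frame: x ahead of the robot, y to its left, z up, the work surface at z = 0. Lengths are in m, angles in rad, forces in N, time in s.
With the tool pointing down it reaches from about 0.4 to 0.9 m from the base axis. Payload 5.6 kg.
Tool frame: the origin (TCP) lies on the centre line of the jaws, within the pads' length; the fingertips stand env.tip_reach ahead of it and the grasp point (between the pads) lies 5 mm behind it (env.tip_reach is the distance from the TCP to the fingertips, in m); z points along the fingers, y is the line along which they close (so a half turn about z gives the same grasp; the last joint's range is limited). The gripper opens to 92 mm and grips with 3 to 60 N. Pads are 20 mm wide; open, the fingers measure 128 mm over their backs; the gripper's body (75 mm by 189 mm) begins 69 mm behind the grasp point.
Start: joints at [1.193, 0.468, -0.012, 1.603, 0.006, 1.071, -0.056], TCP at [0.214, -0.614, 0.229] pointing down, gripper open.
Joint ranges: [-2.53, 2.53], [-0.31, 2.02], [-1.57, 1.55], [0.28, 2.44], [-1.29, 4.43], [0.15, 1.84], [-2.92, 2.92]. Speed limits (rad/s): [2.57, 2.57, 3.14, 3.14, 3.14, 3.14, 3.14].

INTERFACE

Orientations are given as a unit quaternion [w, x, y, z].
In Python, from rig import sense, vision, env gives the robot as it stands.
- The arm moves only by the shell command python3 -m inch 'ROWS' [FORCE]. ROWS is JSON, a list that holds one entry, the list of rows, each a list of 5 numbers: the shift along the tool's x, y, z in cm, then the turn about the tool's z in rad, then the finger opening in cm, from 0 to 9.19. In form: [[[tx, ty, tz, spin, grip], ...]]. A call has 1 to 10 rows; each row is the pose to reach, as a shift and turn from the pose commanded when the call began, along the tool's axes at that moment; what a row does not reach only later rows make up. A row lasts 1/12 s, in which the tool goes at most 41.7 mm and 7.16 degrees, less where a joint would pass 70% of its speed; a pose out of reach is approached as far as the arm can. A call with a gripper value outside its range is refused whole. The fingers move at their own pace and stop on an object; FORCE is the grip in N (left out, the last holds). Time passes only in rows, so rows that repeat a pose let the fingers close. It gives the time, the measured TCP pose, the force, the opening and the grip force at its end, in the units of the state.
- sense(): the state, without advancing time (a new reading comes with each control period).
- vision.get_image(name): name is "scene" or "top"; returns a dict with "image" (384x512x3 uint8, blue, green, red), "camera_matrix" (3x3 intrinsics, pixels), "cam_to_world" (4x4, takes a point from camera to world coordinates). Camera axes: x right, y down, z forward; pixel columns grow to the right and rows downward; lengths in m; the calibration is good to about 2 mm. A picture is of the moment at which its call begins. There is no depth.
- env.hand_in(): hands the job in; it is judged then, once.
The state is a dict: "clock": time; "joint_pos": joint angles; "joint_velocities": joint speeds; "joint_efforts": joint torques, N m; "tcp_pos": TCP position; "tool_rot": TCP orientation; "contact_force": force on the tool from outside, world axes, zero at the start; "ft_torque": the same for the moment, N m; "finger_gap": finger opening in m; "grip_force": force on a finger pad.
Only numpy, scipy, OpenCV 4.12 (cv2) and the standard library are available. Lean on these libraries where they do the work, as an engineer would, in place of code of your own. Each camera call takes 0.05 s, during which the arm holds its last target. There are 200 camera calls.

## Working session

There is one attempt and no reset: what is moved stays moved. The work goes in short steps, Python scripts to look and compute and a shell command to move; the robot and the scene stay as the last step left them, time stands still between calls to the robot, and variables do not carry over. Pictures are saved under pics/ and viewed, at most 10 in all, crops included, and the job is handed in when it is done.

```bash
mkdir -p pics
python3 - <<'E'
from rig import sense, vision, env
import cv2, numpy as np, json
s=sense(); print(s['clock'],s['tcp_pos'],s['tool_rot'],s['finger_gap'],env.tip_reach)
for n in ('scene','top'):
    d=vision.get_image(n); cv2.imwrite(f'pics/{n}0.png',d['image'])
    json.dump({'K':np.array(d['camera_matrix']).tolist(),'T':np.array(d['cam_to_world']).tolist()},open(f'{n}.json','w'))
    print(n,np.round(d['cam_to_world'],3).tolist())
E
python3 -m inch --help | head -20
```

```text
0.0 [ 0.21329334 -0.61341487  0.22763093] [-8.71277731e-04  9.86030730e-01  1.66561087e-01 -2.12298232e-04] 0.09208260077365697 0.014
scene [[0.787, -0.537, 0.303, 0.234], [-0.617, -0.687, 0.384, -0.271], [0.002, -0.489, -0.872, 0.915], [0.0, 0.0, 0.0, 1.0]]
top [[0.003, -0.98, 0.199, 0.307], [-1.0, -0.001, 0.009, 0.065], [-0.009, -0.199, -0.98, 1.22], [0.0, 0.0, 0.0, 1.0]]invalid input: not JSON, or not a number
```

View pics/top0.png

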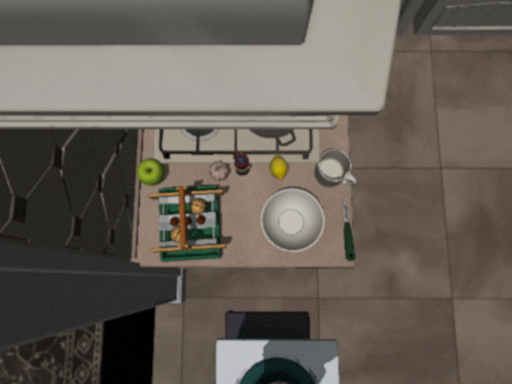

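View pics/scene0.png

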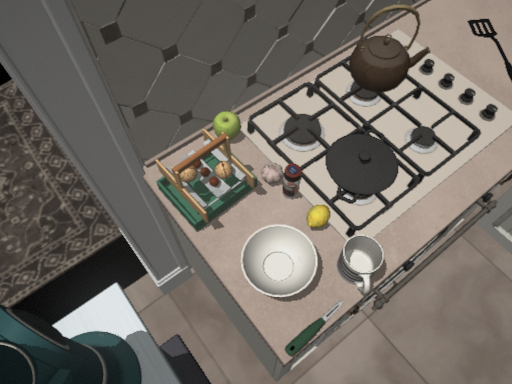

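```bash
cat > geo.py <<'E'
import json, numpy as np
def proj(cam,u,v,z):
    d=json.load(open(cam+'.json'));K=np.array(d['K']);T=np.array(d['T'])
    r=T[:3,:3]@np.linalg.solve(K,[u,v,1]); o=T[:3,3]
    return o+r*(z-o[2])/r[2]
def pix(cam,p):
    d=json.load(open(cam+'.json'));K=np.array(d['K']);T=np.linalg.inv(np.array(d['T']))
    c=K@(T[:3,:3]@np.array(p)+T[:3,3]); return c[:2]/c[2]
E
python3 - <<'E'
import cv2,numpy as np
a=cv2.imread('pics/top0.png')[175:270,140:232]; b=cv2.imread('pics/scene0.png')[120:230,145:260]
a=cv2.resize(a,None,fx=4.2,fy=4.2,interpolation=cv2.INTER_CUBIC); b=cv2.resize(b,None,fx=3.5,fy=3.5,interpolation=cv2.INTER_CUBIC)
h=max(a.shape[0],b.shape[0]); f=lambda i:cv2.copyMakeBorder(i,0,h-i.shape[0],0,0,cv2.BORDER_CONSTANT)
m=np.hstack([f(a),f(b)]); print(a.shape,b.shape,m.shape); cv2.imwrite('pics/crop0.png',m)
from geo import *
im=cv2.imread('pics/top0.png'); 
w=(im.min(2)>120)&(im.max(2).astype(int)-im.min(2)<30); n,l,st,c=cv2.connectedComponentsWithStats(w.astype(np.uint8))
i=l[219,291]; print('bowl blob',st[i],c[i])
x,y,ww,hh=st[i][:4]
for u,v in((x,y+hh/2),(x+ww,y+hh/2),(x+ww/2,y),(x+ww/2,y+hh)): print(proj('top',u,v,.055))
for u,v in((160,186),(221,186),(221,260),(160,261)): print('tray',proj('top',u,v,.04))
E
```

```text
(399, 386, 3) (385, 402, 3) (399, 788, 3)
bowl blob [ 260  188   65   65 2639] [293.01250474 216.45737022]
[0.45800472 0.04298508 0.055     ]
[ 0.45832965 -0.12865243  0.055     ]
[ 0.54584211 -0.04438287  0.055     ]
[ 0.37302429 -0.04143937  0.055     ]
tray [0.55403689 0.31506631 0.04      ]
tray [0.55423429 0.14865181 0.04      ]
tray [0.35511809 0.14565875 0.04      ]
tray [0.35208319 0.30649074 0.04      ]
```

View pics/crop0.png

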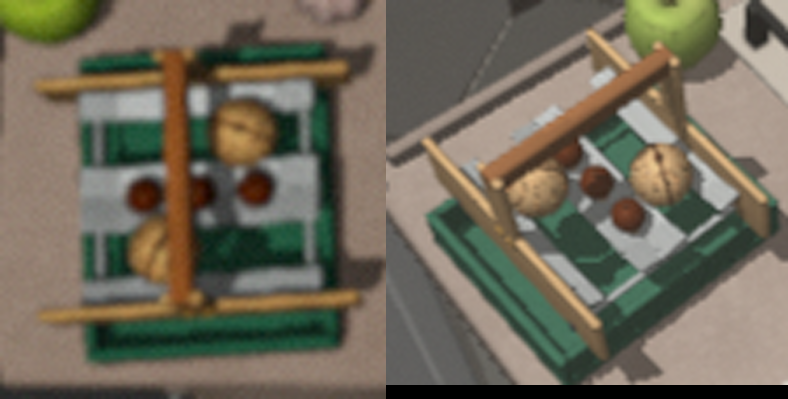

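Run:
```python
from geo import *
c=lambda u,v:(140+u/4.2,175+v/4.2)
A=proj('top',*c(175,53),.159);B=proj('top',*c(183,302),.159);print('bar',A,B,(A+B)/2,np.linalg.norm(A-B),np.degrees(np.arctan2((A-B)[1],(A-B)[0])))
t=[proj('top',*c(*p),.04) for p in((80,60),(330,46),(343,345),(90,358))];print('tray',np.round(t,3),np.mean(t,0))
for n,p in(('w1',(135,252)),('w2',(243,133)),):print(n,proj('top',*c(*p),.04+.022+.016))
# walls: outer ends top at z=.092
for p in((38,85),(348,68),(40,318),(360,298)):print('wall',proj('top',*c(*p),.092))
# scene: bar ends
s=lambda u,v:(145+(u-386)/3.5,120+v/3.5)
print('scene bar',proj('scene',*s(488,170),.159),proj('scene',*s(662,55),.159))
q=cv=None
from rig import sense
from scipy.spatial.transform import Rotation as R
z=sense();w=z['tool_rot'];print(R.from_quat([w[1],w[2],w[3],w[0]]).as_matrix().round(3))
```

```text
bar [0.52516379 0.23649656 0.159     ] [0.3808965  0.22723033 0.159     ] [0.45303015 0.23186344 0.159     ] 0.14456457116010135 3.675037206964491
tray [[0.545 0.317 0.04 ]
 [0.554 0.155 0.04 ]
 [0.363 0.144 0.04 ]
 [0.354 0.303 0.04 ]] [0.45397479 0.22984018 0.04      ]
w1 [0.41697326 0.27013396 0.078     ]
w2 [0.49106133 0.20560218 0.078     ]
wall [0.51862868 0.33147796 0.092     ]
wall [0.52958611 0.13992008 0.092     ]
wall [0.37575314 0.32349816 0.092     ]
wall [0.38820358 0.13067085 0.092     ]
scene bar [0.38568212 0.22928447 0.159     ] [0.52264423 0.2352768  0.159     ]
[[ 0.944  0.329 -0.001]
 [ 0.329 -0.944  0.001]
 [-0.    -0.002 -1.   ]]
```

```bash
python3 -m inch '[[[33,-22,0,0.27,9],[33,-22,0,0.27,9],[33,-22,0,0.27,9],[33,-22,0,0.27,9],[33,-22,0,0.27,9],[33,-22,0,0.27,9],[33,-22,0,0.27,9],[33,-22,0,0.27,9],[33,-22,0,0.27,9],[33,-22,0,0.27,9]]]' 60
cat > todo.py <<'E'
# prints tx,ty,tz (cm), spin to reach a world target from the measured pose
import sys,numpy as np
from rig import sense
from scipy.spatial.transform import Rotation as R
s=sense();w=s['tool_rot'];M=R.from_quat([w[1],w[2],w[3],w[0]]).as_matrix()
print('t',s['clock'],'tcp',np.round(s['tcp_pos'],4),'yaw',np.degrees(np.arctan2(M[1,0],M[0,0])).round(2),'z',M[:,2].round(3),'F',np.round(s['contact_force'],1),'gap',s['finger_gap'],'grip',s['grip_force'])
a=list(map(float,sys.argv[1:]))
if a: print('rows cm',(M.T@(np.array(a[:3])-s['tcp_pos'])*100).round(2),'spin',(np.arctan2(M[1,0],M[0,0])-np.radians(a[3])).round(3))
E
python3 todo.py .454 .230 .2276 3.5
```

```text
clock: 0.93
tcp_pos: [0.4558, -0.2925, 0.2285]
tool_rot: [-0.001, 0.999, 0.035, 0.0]
contact_force: [0.2, 0.4, -0.3]
finger_gap: 0.09
grip_force: 0.0
t 0.9333 tcp [ 0.4558 -0.2925  0.2285] yaw 4.05 z [ 0.001  0.002 -1.   ] F [ 0.2  0.4 -0.3] gap 0.0900429514789608 grip 0.0
rows cm [  3.51 -52.14   0.19] spin 0.01
```

```bash
python3 -m inch '[[[3.5,-40,0,0.01,9],[3.5,-40,0,0.01,9],[3.5,-40,0,0.01,9],[3.5,-40,0,0.01,9],[3.5,-40,0,0.01,9],[3.5,-40,0,0.01,9],[3.5,-40,0,0.01,9],[3.5,-40,0,0.01,9],[3.5,-40,0,0.01,9],[3.5,-40,0,0.01,9]]]' ; python3 -m inch '[[[0,-6,0,0,9],[0,-12,0,0,9],[0,-12,0,0,9],[0,-12,0,0,9],[0,-12,0,0,9],[0,-12,0,0,9]]]'
python3 todo.py .454 .230 .155 3.5
python3 - <<'E'
from rig import vision
import cv2,numpy as np
a=vision.get_image('top')['image'][160:290,120:300];b=vision.get_image('scene')['image'][90:250,120:300]
f=lambda i,s:cv2.resize(i,None,fx=s,fy=s,interpolation=cv2.INTER_CUBIC)
a=f(a,2.2);b=f(b,2.2);h=max(len(a),len(b))
cv2.imwrite('pics/hover.png',np.hstack([cv2.copyMakeBorder(i,0,h-len(i),0,0,0) for i in(a,b)]))
E
```

```text
clock: 1.77
tcp_pos: [0.4612, 0.108, 0.2287]
tool_rot: [-0.001, 1.0, 0.029, 0.0]
contact_force: [0.3, 0.1, 0.8]
finger_gap: 0.0902
grip_force: 0.0
clock: 2.27
tcp_pos: [0.4553, 0.2227, 0.228]
tool_rot: [0.001, 1.0, 0.027, -0.001]
contact_force: [-0.0, -0.0, 1.4]
finger_gap: 0.0901
grip_force: 0.0
t 2.2667 tcp [0.4553 0.2227 0.228 ] yaw 3.13 z [-0.001 -0.001 -1.   ] F [-0.  -0.   1.4] gap 0.09006321421870822 grip 0.0
rows cm [-0.08 -0.74  7.3 ] spin -0.006
```

View pics/hover.png

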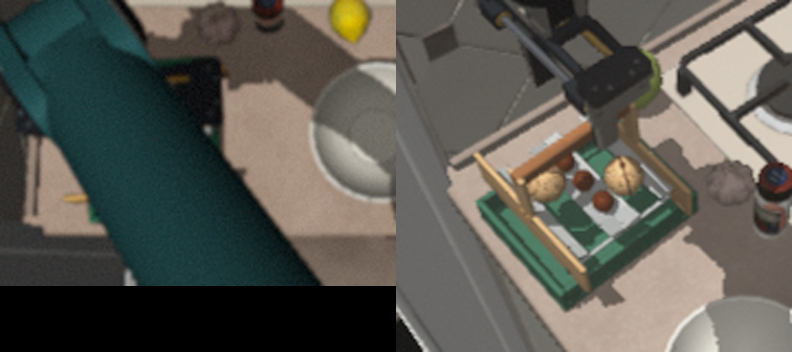

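```bash
python3 -m inch '[[[0,-0.8,2,0,9],[0,-0.8,5,0,9],[0,-0.8,7,0,9],[0,-0.8,8.2,0,9],[0,-0.8,8.2,0,9],[0,-0.8,8.2,0,5],[0,-0.8,8.2,0,3],[0,-0.8,8.2,0,2],[0,-0.8,8.2,0,0],[0,-0.8,8.2,0,0]]]' 60; python3 -m inch '[[[0,0,0,0,0],[0,0,0,0,0],[0,0,0,0,0],[0,0,0,0,0]]]'; python3 todo.py
```

```text
clock: 3.2
tcp_pos: [0.4555, 0.2317, 0.1474]
tool_rot: [-0.0, 1.0, 0.027, 0.001]
contact_force: [-0.0, 1.0, 0.2]
finger_gap: 0.0585
grip_force: 0.0
clock: 3.53
tcp_pos: [0.455, 0.2315, 0.1466]
tool_rot: [0.0, 1.0, 0.027, -0.0]
contact_force: [0.4, 0.5, -0.5]
finger_gap: 0.0319
grip_force: 0.0
t 3.5333 tcp [0.455  0.2315 0.1466] yaw 3.14 z [ 0. -0. -1.] F [ 0.4  0.5 -0.5] gap 0.03189374586612062 grip 0.0
```

```bash
python3 -m inch '[[[0,0,0,0,0],[0,0,0,0,0],[0,0,0,0,0],[0,0,0,0,0],[0,0,0,0,0],[0,0,0,0,0]]]' 60; python3 todo.py
```

```text
clock: 4.03
tcp_pos: [0.455, 0.2319, 0.1466]
tool_rot: [-0.0, 1.0, 0.028, 0.0]
contact_force: [-0.3, 2.5, -0.7]
finger_gap: 0.0133
grip_force: 60.0
t 4.0333 tcp [0.455  0.2319 0.1466] yaw 3.16 z [ 0.  0. -1.] F [-0.3  2.5 -0.7] gap 0.013326531126688319 grip 59.99546706676483
```

```bash
cat > look.py <<'E'
import sys,cv2,numpy as np
from rig import vision
x0,x1,y0,y1=map(int,sys.argv[2:6])
b=vision.get_image('scene')['image'];cv2.imwrite('pics/full_'+sys.argv[1],b)
cv2.imwrite('pics/'+sys.argv[1],cv2.resize(b[y0:y1,x0:x1],None,fx=3.5,fy=3.5,interpolation=cv2.INTER_CUBIC))
E
python3 -m inch '[[[0,0,-0.2,0,0],[0,0,-0.5,0,0],[0,0,-0.8,0,0],[0,0,-1,0,0],[0,0,-1,0,0],[0,0,-1,0,0]]]' | grep -E 'pos|force'
python3 -m inch '[[[1.5,0,0,0,0],[0,0,0,0,0],[-1.5,0,0,0,0],[0,0,0,0,0],[1.5,0,0,0,0],[0,0,0,0,0],[-1.5,0,0,0,0],[0,0,0,0,0],[0,0,0,0,0],[0,0,0,0,0]]]'; python3 look.py shake1.png 130 290 90 240
```

```text
tcp_pos: [0.455, 0.2313, 0.1566]
contact_force: [0.3, -0.2, -4.7]
grip_force: 60.0
clock: 5.37
tcp_pos: [0.4554, 0.2314, 0.1566]
tool_rot: [-0.0, 1.0, 0.027, 0.0]
contact_force: [0.1, -0.7, -3.6]
finger_gap: 0.0135
grip_force: 60.0
```

View pics/shake1.png

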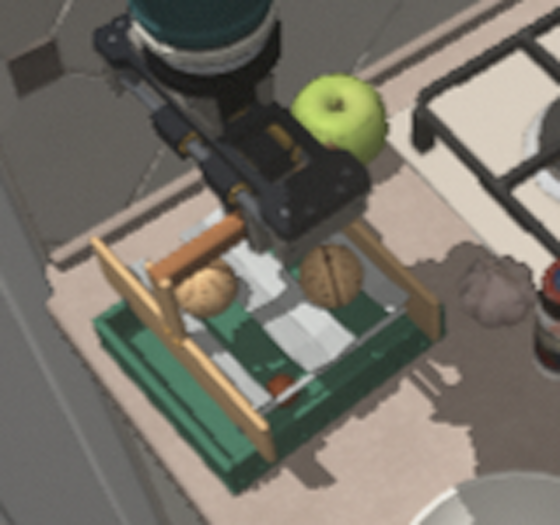

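```bash
python3 -m inch '[[[1.5,0,0,0,0],[0,0,0,0,0],[-1.5,0,0,0,0],[0,0,0,0,0],[1.5,0,0,0,0],[0,0,0,0,0],[-1.5,0,0,0,0],[0,0,0,0,0],[0,0,0,0,0],[0,0,0,0,0]]]' | grep -E 'pos|gap'
python3 -m inch '[[[0,0,-0.5,0,0],[0,0,-1.2,0,0],[0,0,-2.2,0,0],[0,0,-3.2,0,0],[0,0,-4.2,0,0],[0,0,-5.2,0,0],[0,0,-6,0,0],[0,0,-6.5,0,0],[0,0,-6.5,0,0],[0,0,-6.5,0,0]]]' | grep -E 'pos|gap'; python3 look.py lift1.png 130 290 60 240
```

```text
tcp_pos: [0.4552, 0.2315, 0.1566]
finger_gap: 0.0134
tcp_pos: [0.455, 0.2314, 0.2217]
finger_gap: 0.0136
```

View pics/lift1.png

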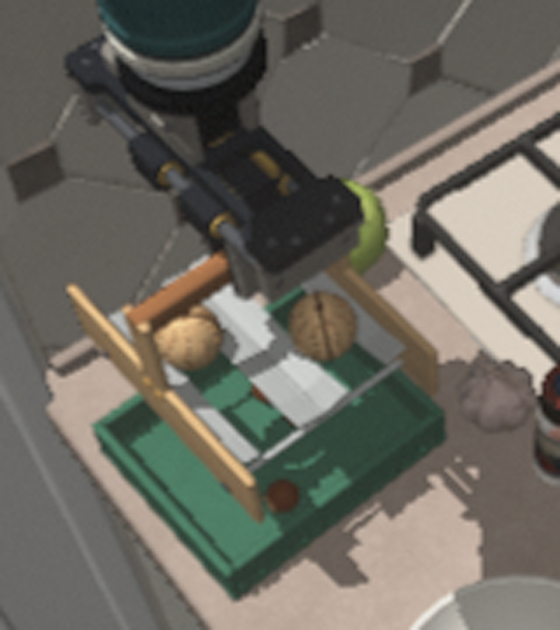

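```bash
python3 -m inch '[[[-0.1,-0.2,0,0,0],[-0.3,-0.6,0,0,0],[-0.5,-1.2,0,0,0],[-0.7,-1.8,0,0,0],[-0.8,-2.4,0,0,0],[-0.9,-3.0,0,0,0],[-1,-3.5,0,0,0],[-1,-3.8,0,0,0],[-1,-4,0,0,0],[-1,-4,0,0,0]]]' | grep -E 'pos|force|gap'; python3 look.py stage.png 120 290 60 225
python3 - <<'E'
import cv2
from rig import vision
cv2.imwrite('pics/stage_top.png',vision.get_image('top')['image'])
E
```

```text
tcp_pos: [0.4428, 0.2714, 0.2215]
contact_force: [-1.0, 0.7, -4.2]
finger_gap: 0.0134
grip_force: 60.0
```

View pics/stage.png

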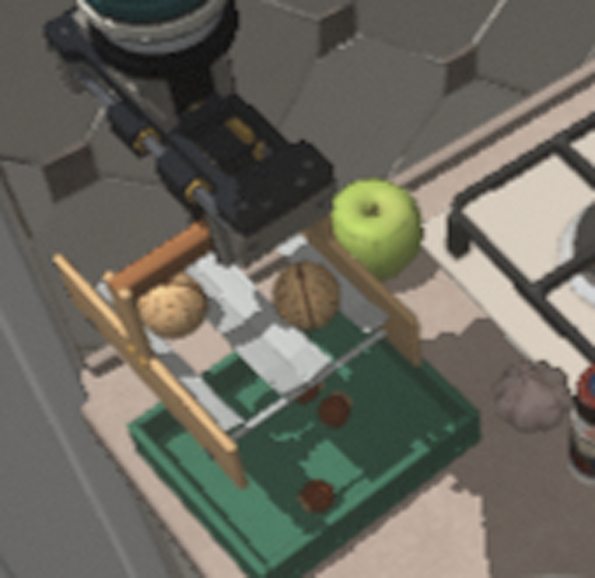

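Run:
```python
import numpy as np
P=[0,.32,.96,1.92,3.2,4.8,6.7,9,11.5,14.4,17.6]+[17.6+q for q in(3.5,7.4,8.4,6.4,2.4,-1.6,-5.6,-9.6,-13,-15)]+[2.6]*6
t=np.arange(len(P))/12;dt=5e-4;T=np.arange(0,t[-1],dt)
from scipy.ndimage import gaussian_filter1d as g
k=.755
for lag in(.02,.035,.06):
  y=g(np.interp(T,t,np.array(P)/100),lag/dt); v=np.gradient(y,dt);a=np.gradient(v,dt)
  for cr in (0,.02,.05):
    for r0 in(-.04,-.02,.0,.03,.05):   # rel pos along world +y
      x=-r0;u=0.;out=''     # work along -y
      for i in range(len(T)):
        s=0 if abs(x)<.05 else np.sign(x)*np.tan(np.radians(15))
        f=(-a[i]-9.81*s)/(1+k); fr=cr*9.81/(1+k)
        if abs(u)<2e-3 and abs(f)<fr: u=0
        else: u+=(f-np.sign(u if u else f)*fr)*dt
        x+=u*dt
        if abs(x)>.078:
          h=.09;vg=u+v[i];out=('EXIT %+d'%np.sign(x),'t',T[i].round(2),'land y',round(.2714-(y[i]+x+vg*.12),3),'vg',round(-vg,2),'rel u',round(u,2));break
      print(lag,cr,r0,abs(a).max().round(1),out)
```

```text
0.02 0 -0.04 7.2 ('EXIT +1', 't', np.float64(1.28), 'land y', np.float64(-0.009), 'vg', np.float64(-0.14), 'rel u', np.float64(0.62))
0.02 0 -0.02 7.2 ('EXIT +1', 't', np.float64(1.23), 'land y', np.float64(-0.038), 'vg', np.float64(-0.19), 'rel u', np.float64(0.67))
0.02 0 0.0 7.2 ('EXIT +1', 't', np.float64(1.22), 'land y', np.float64(-0.035), 'vg', np.float64(-0.12), 'rel u', np.float64(0.6))
0.02 0 0.03 7.2 ('EXIT +1', 't', np.float64(1.29), 'land y', np.float64(0.017), 'vg', np.float64(0.04), 'rel u', np.float64(0.44))
0.02 0 0.05 7.2 ('EXIT +1', 't', np.float64(1.32), 'land y', np.float64(0.028), 'vg', np.float64(0.03), 'rel u', np.float64(0.45))
0.02 0.02 -0.04 7.2 ('EXIT +1', 't', np.float64(1.48), 'land y', np.float64(0.138), 'vg', np.float64(0.3), 'rel u', np.float64(0.17))
0.02 0.02 -0.02 7.2 ('EXIT +1', 't', np.float64(1.31), 'land y', np.float64(0.024), 'vg', np.float64(0.01), 'rel u', np.float64(0.47))
0.02 0.02 0.0 7.2 ('EXIT +1', 't', np.float64(1.26), 'land y', np.float64(-0.008), 'vg', np.float64(-0.06), 'rel u', np.float64(0.54))
0.02 0.02 0.03 7.2 ('EXIT +1', 't',
[... 4223 characters left out ...]
12), 'rel u', np.float64(0.36))
0.06 0.05 -0.04 3.9 ('EXIT +1', 't', np.float64(1.21), 'land y', np.float64(0.001), 'vg', np.float64(0.21), 'rel u', np.float64(0.2))
0.06 0.05 -0.02 3.9 ('EXIT +1', 't', np.float64(1.24), 'land y', np.float64(0.013), 'vg', np.float64(0.19), 'rel u', np.float64(0.27))
0.06 0.05 0.0 3.9 ('EXIT +1', 't', np.float64(1.29), 'land y', np.float64(0.037), 'vg', np.float64(0.2), 'rel u', np.float64(0.28))
0.06 0.05 0.03 3.9 ('EXIT +1', 't', np.float64(1.37), 'land y', np.float64(0.077), 'vg', np.float64(0.23), 'rel u', np.float64(0.25))
0.06 0.05 0.05 3.9 ('EXIT +1', 't', np.float64(1.42), 'land y', np.float64(0.102), 'vg', np.float64(0.24), 'rel u', np.float64(0.23))
```

Run:
```python
from geo import *
h=.022+.018
for n,o,c,pts in(('init',(0,0),(.455,.2315,.04),None),('shake',(130,90),(.4554,.2314,.05),((205,290),(330,276))),('lift',(130,60),(.455,.2314,.115),((190,340),(322,326))),('stage',(120,60),(.4428,.2714,.115),((172,305),(306,296)))):
  if pts is None: pts=[(145+(537-386)/3.5,120+183/3.5),(145+(660-386)/3.5,120+174/3.5)]
  else: pts=[(o[0]+p[0]/3.5,o[1]+p[1]/3.5) for p in pts]
  for p in pts:
    d=proj('scene',*p,c[2]+h)-np.array(c); a=np.radians(3.16)
    print(n,(d[0]*np.cos(a)+d[1]*np.sin(a)).round(3),(-d[0]*np.sin(a)+d[1]*np.cos(a)).round(3))
```

```text
init -0.032 0.022
init 0.036 -0.027
shake -0.035 0.014
shake 0.036 -0.032
lift -0.034 0.014
lift 0.036 -0.032
stage -0.034 0.018
stage 0.036 -0.033
```

```bash
cat > nuts.py <<'E'
import sys,cv2,numpy as np
from geo import *
def find(im,tcp,yaw=3.16):
    a=np.radians(yaw);ex=np.array([np.cos(a),np.sin(a),0]);ey=np.array([-np.sin(a),np.cos(a),0])
    c=np.array(tcp)+[0,0,-.1066]
    hsv=cv2.cvtColor(im,cv2.COLOR_BGR2HSV); br=((hsv[...,0]>5)&(hsv[...,0]<28)&(hsv[...,1]>75)&(hsv[...,2]>50)).astype(np.uint8)*255
    res=[]
    for sx in(-.035,.035):
        best=None
        for y in np.arange(-.1,.1,.002):
            q=c+ex*sx+ey*y+[0,0,.040]; u=pix('scene',q); r=np.linalg.norm(pix('scene',q+ex*.021)-u)
            m=np.zeros(br.shape,np.uint8);cv2.circle(m,tuple(int(round(k*16)) for k in u),int(r*16),255,-1,shift=4)
            m2=np.zeros(br.shape,np.uint8);cv2.circle(m2,tuple(int(round(k*16)) for k in u),int(r*1.3*16),255,-1,shift=4);m2&=~m
            s=cv2.mean(br,m)[0]-cv2.mean(br,m2)[0]
            if best is None or s>best[0]:best=(round(s),round(float(y),3))
        res.append(best)
    return res
if __name__=='__main__':
    from rig import vision,sense
    im=vision.get_image('scene')['image'];s=sense();cv2.imwrite('pics/full_%.1f.png'%s['clock'],im);print(round(s['clock'],2),np.round(s['tcp_pos'],4),find(im,s['tcp_pos']))
E
python3 - <<'E'
import cv2
from nuts import find
for n,t in(('full_shake1',(.4554,.2314,.1566)),('full_lift1',(.455,.2314,.2217)),('full_stage',(.4428,.2714,.2215))): print(find(cv2.imread(f'pics/{n}.png'),t))
E
```

```text
[(125, 0.018), (224, -0.03)]
[(129, 0.018), (213, -0.032)]
[(122, 0.02), (215, -0.032)]
```

```bash
python3 -m inch '[[[0,0.2,0,0,0],[0,0.6,0,0,0],[0,1.2,0,0,0],[0,2,0,0,0],[0,3,0,0,0],[0,4.2,0,0,0],[0,5.6,0,0,0],[0,7.2,0,0,0],[0,9,0,0,0],[0,11,0,0,0]]]' | grep pos; python3 nuts.py
python3 -m inch '[[[0,0,0,0,0],[0,0,0,0,0],[0,0,0,0,0],[0,0,0,0,0],[0,0,0,0,0],[0,0,0,0,0]]]' | grep -E 'pos|rot'; python3 nuts.py
```

```text
tcp_pos: [0.4487, 0.1596, 0.2217]
8.95 [0.4491 0.1544 0.2213] [(105, 0.026), (221, -0.024)]
tcp_pos: [0.4487, 0.1616, 0.2215]
tool_rot: [-0.0, 1.0, 0.028, -0.0]
9.5 [0.4487 0.1615 0.2215] [(207, 0.0), (225, -0.048)]
```

```bash
python3 -m inch '[[[0,-0.3,0,0,0],[0,-1,0,0,0],[0,-2.1,0,0,0],[0,-3.6,0,0,0],[0,-5.3,0,0,0],[0,-7,0,0,0],[0,-8.5,0,0,0],[0,-9.6,0,0,0],[0,-10.3,0,0,0],[0,-10.6,0,0,0]]]' | grep pos; python3 nuts.py
python3 -m inch '[[[0,0.28,0,0,0],[0,0.84,0,0,0],[0,1.7,0,0,0],[0,2.8,0,0,0],[0,4.2,0,0,0],[0,5.9,0,0,0],[0,7.8,0,0,0],[0,10.1,0,0,0],[0,12.6,0,0,0],[0,15.4,0,0,0]]]' | grep pos
python3 -m inch '[[[0,0,0,0,0],[0,0,0,0,0],[0,0,0,0,0],[0,0,0,0,0],[0,0,0,0,0],[0,0,0,0,0]]]' | grep -E 'pos|rot|gap'; python3 nuts.py
```

```text
tcp_pos: [0.4427, 0.2683, 0.2215]
10.38 [0.4427 0.268  0.2214] [(216, 0.002), (217, -0.044)]
tcp_pos: [0.4512, 0.111, 0.2217]
tcp_pos: [0.4513, 0.1138, 0.2215]
tool_rot: [-0.0, 1.0, 0.028, -0.0]
finger_gap: 0.0135
11.77 [0.4513 0.1138 0.2215] [(213, -0.028), (185, -0.036)]
```

```bash
cat > sim.py <<'E'
import numpy as np
from scipy.ndimage import gaussian_filter1d as g
def run(P,r0,cr,k=.755,lag=.03,ys=.268,dt=5e-4):
  t=np.arange(len(P))/12;T=np.arange(0,t[-1],dt)
  y=g(np.interp(T,t,np.array(P)/100),lag/dt); v=np.gradient(y,dt);a=np.gradient(v,dt)
  x=-r0;u=0.
  for i in range(len(T)):
    s=0 if abs(x)<.05 else np.sign(x)*np.tan(np.radians(15))
    f=(-a[i]-9.81*s)/(1+k); fr=cr*9.81/(1+k)
    if abs(u)<2e-3 and abs(f)<fr: u=0
    else: u+=(f-np.sign(u if u else f)*fr)*dt
    x+=u*dt
    if abs(x)>.078:
      vg=u+v[i];return 'EXIT',round(T[i],2),'riddle',round(ys-y[i],3),'land',round(ys-(y[i]+x+vg*.12),3),'vg',round(-vg,2),'rel',round(u,2),'amax',round(abs(a).max(),1)
  return 'stay',round(-x,3)
E
python3 - <<'E'
from sim import run
t1=[0,.2,.6,1.2,2,3,4.2,5.6,7.2,9,11]+[11]*10
t2=[0,.28,.84,1.7,2.8,4.2,5.9,7.8,10.1,12.6,15.4]+[15.4]*10
for k in(.4,.755):
  for cr in(.03,.06,.08,.1): print(k,cr,run(t1,.02,cr,k),run(t1,-.031,cr,k),run(t2,.001,cr,k),run(t2,-.046,cr,k))
print('target .0,-.048,-.028,-.036')
A=[0,.4,1.2,2.4,4,6,8.4,11.2,14.4,18,22,26]
for B in([26.5,24,20,16,12,8,4,4,4,4],[26,22,18,14,10,6,2,2,2,2]):
  for k in(.4,.755):
    for cr in(.04,.08,.1):
      for r0 in(-.025,-.04): print(k,cr,r0,run(A+B,r0,cr,k))
E
```

```text
0.4 0.03 ('stay', np.float64(-0.029)) ('stay', np.float64(-0.026)) ('stay', np.float64(-0.03)) ('stay', np.float64(-0.028))
0.4 0.06 ('stay', np.float64(-0.002)) ('stay', np.float64(-0.048)) ('stay', np.float64(-0.047)) ('stay', np.float64(-0.024))
0.4 0.08 ('stay', np.float64(0.005)) ('stay', np.float64(-0.046)) ('stay', np.float64(-0.032)) ('stay', np.float64(-0.036))
0.4 0.1 ('stay', np.float64(0.01)) ('stay', np.float64(-0.041)) ('stay', np.float64(-0.023)) ('stay', np.float64(-0.042))
0.755 0.03 ('stay', np.float64(-0.019)) ('stay', np.float64(-0.034)) ('stay', np.float64(-0.024)) ('stay', np.float64(-0.033))
0.755 0.06 ('stay', np.float64(0.002)) ('stay', np.float64(-0.049)) ('stay', np.float64(-0.037)) ('stay', np.float64(-0.029))
0.755 0.08 ('stay', np.float64(0.008)) ('stay', np.float64(-0.043)) ('stay', np.float64(-0.025)) ('stay', np.float64(-0.039))
0.755 0.1 ('stay', np.float64(0.012)) ('stay', np.float64(-0.039)) ('stay', np.float64(-0.018)) ('stay', np.float64(-0.044))
target .0,-.048,-.028,-.036
0.4 0.04 -0.025 ('EXIT', np.float64(1.22), 'riddle', np.float64(0.093), '
[... 3379 characters left out ...]
.5))
0.755 0.08 -0.025 ('EXIT', np.float64(1.09), 'riddle', np.float64(0.05), 'land', np.float64(-0.009), 'vg', np.float64(0.15), 'rel', np.float64(0.33), 'amax', np.float64(6.5))
0.755 0.08 -0.04 ('EXIT', np.float64(1.06), 'riddle', np.float64(0.037), 'land', np.float64(-0.021), 'vg', np.float64(0.17), 'rel', np.float64(0.3), 'amax', np.float64(6.5))
0.755 0.1 -0.025 ('EXIT', np.float64(1.1), 'riddle', np.float64(0.054), 'land', np.float64(-0.001), 'vg', np.float64(0.19), 'rel', np.float64(0.29), 'amax', np.float64(6.5))
0.755 0.1 -0.04 ('EXIT', np.float64(1.07), 'riddle', np.float64(0.04), 'land', np.float64(-0.013), 'vg', np.float64(0.21), 'rel', np.float64(0.27), 'amax', np.float64(6.5))
```

```bash
python3 -m inch '[[[0,-0.4,0.1,0,0],[0,-1.2,0.3,0,0],[0,-2.4,0.6,0,0],[0,-4,1,0,0],[0,-6,1.4,0,0],[0,-8,1.8,0,0],[0,-10,2.2,0,0],[0,-11.8,2.6,0,0],[0,-13.2,2.9,0,0],[0,-14.2,3,0,0]]]' | grep pos
python3 -m inch '[[[0,-0.7,0,0,0],[0,-1.1,0,0,0],[0,-1.2,0,0,0],[0,-1.2,0,0,0],[0,-1.2,0,0,0]]]' | grep -E 'pos|gap'; python3 nuts.py
```

```text
tcp_pos: [0.4427, 0.2575, 0.1909]
tcp_pos: [0.4433, 0.2661, 0.1917]
finger_gap: 0.0135
13.07 [0.4434 0.266  0.1917] [(226, -0.028), (227, -0.036)]
```

```bash
python3 -m inch '[[[0,0.28,0,0,0],[0,0.84,0,0,0],[0,1.7,0,0,0],[0,2.8,0,0,0],[0,4.2,0,0,0],[0,5.9,0,0,0],[0,7.8,0,0,0],[0,10.1,0,0,0],[0,12.6,0,0,0],[0,15.4,0,0,0]]]' | grep pos
python3 -m inch '[[[0,3.1,0,0,0],[0,6.4,0,0,0],[0,10.1,0,0,0],[0,14,0,0,0],[0,10,0,0,0],[0,6,0,0,0],[0,2,0,0,0],[0,-2,0,0,0],[0,-5,0,0,0],[0,-7,0,0,0]]]' | grep -E 'pos|rot|gap|force'; python3 nuts.py; python3 look.py throw.png 120 340 70 310; python3 -c "
import cv2;i=cv2.imread('pics/full_throw.png')[70:310,120:340];cv2.imwrite('pics/throw2.png',cv2.resize(i,None,fx=2.4,fy=2.4,interpolation=cv2.INTER_CUBIC))"
```

```text
tcp_pos: [0.4512, 0.1114, 0.1917]
tcp_pos: [0.4471, 0.1855, 0.192]
tool_rot: [-0.001, 1.0, 0.029, 0.0]
contact_force: [0.4, 0.1, -3.4]
finger_gap: 0.0134
grip_force: 60.0
14.78 [0.4468 0.1889 0.1922] [(95, 0.04), (18, 0.098)]
```

View pics/throw2.png

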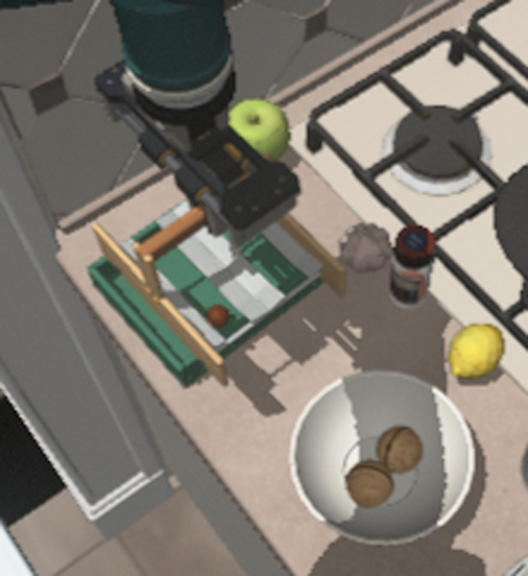

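```bash
python3 todo.py .455 .2315 .155 3.16
```

```text
t 14.8333 tcp [0.4471 0.1862 0.192 ] yaw 3.44 z [ 0.001  0.002 -1.   ] F [ 0.3 -0.2 -3.4] gap 0.013507363569829291 grip 59.99456226825714
rows cm [ 1.06 -4.47  3.71] spin 0.005
```

```bash
python3 -m inch '[[[0.3,-1,0,0,0],[0.6,-2.5,0,0,0],[1,-4,0,0,0],[1,-4.5,0.5,0,0],[1,-4.5,1.5,0,0],[1,-4.5,2.5,0,0],[1,-4.5,3.2,0,0],[1,-4.5,3.6,0,0],[1,-4.5,3.6,0,0],[1,-4.5,3.6,0,0]]]' | grep pos; python3 todo.py .455 .2315 .1466 3.16
```

```text
tcp_pos: [0.4551, 0.228, 0.1552]
t 15.6667 tcp [0.4551 0.228  0.1552] yaw 3.1 z [-0.001 -0.    -1.   ] F [-0.7  0.5 -3.5] gap 0.013627781932346907 grip 59.99469816684723
rows cm [ 0.01 -0.35  0.86] spin -0.001
```

```bash
python3 -m inch '[[[0,-0.3,0.2,0,0],[0,-0.3,0.4,0,0],[0,-0.3,0.6,0,0],[0,-0.3,0.75,0,0],[0,-0.3,0.85,0,0],[0,-0.3,0.9,0,0],[0,-0.3,0.9,0,0],[0,-0.3,0.9,0,0]]]' | grep -E 'pos|force'; python3 -m inch '[[[0,0,0,0,2],[0,0,0,0,3],[0,0,0,0,5],[0,0,0,0,7],[0,0,0,0,8],[0,0,0,0,8],[0,0,0,0,8],[0,0,0,0,8],[0,0,0,0,8],[0,0,0,0,8]]]' | grep -E 'pos|force|gap'
```

```text
tcp_pos: [0.455, 0.2313, 0.1468]
contact_force: [-1.1, -1.8, 0.3]
grip_force: 60.0
tcp_pos: [0.455, 0.2315, 0.1466]
contact_force: [-0.2, -0.5, 0.3]
finger_gap: 0.0781
grip_force: 0.0
```

Released; retreat straight up, then check.

```bash
python3 -m inch '[[[0,0,-1,0,8],[0,0,-3,0,8],[0,0,-6,0,8],[0,0,-9,0,8],[0,0,-12,0,8],[0,0,-15,0,8],[0,0,-18,0,8],[0,0,-18,0,8],[0,0,-18,0,8],[0,0,-18,0,8]]]' | grep -E 'pos|force'; python3 look.py fin.png 120 340 70 310; python3 -c "
import cv2;i=cv2.imread('pics/full_fin.png')[70:310,120:340];cv2.imwrite('pics/fin2.png',cv2.resize(i,None,fx=2.4,fy=2.4,interpolation=cv2.INTER_CUBIC))"
```

```text
tcp_pos: [0.4546, 0.2313, 0.3265]
contact_force: [-0.1, -0.7, -0.3]
grip_force: 0.0
```

View pics/fin2.png

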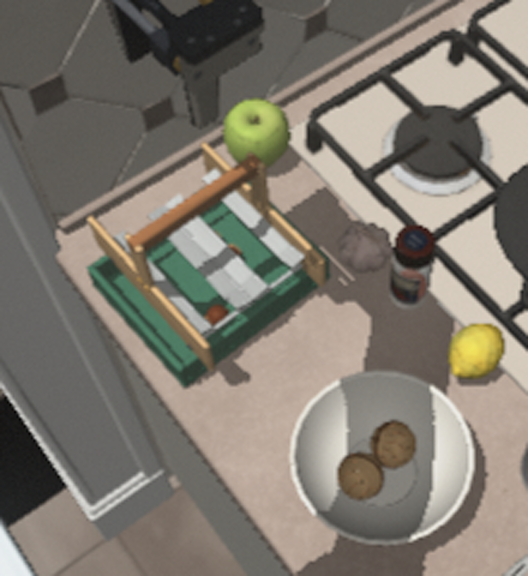

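The riddle stands level on the tray's rim with its valley empty. Hazelnuts show in the tray at (216,315) and (235,250). The walnuts are in the bowl at (393,443) and (360,476).

```bash
python3 -m inch '[[[0,0,0,0,8],[0,0,0,0,8],[0,0,0,0,8],[0,0,0,0,8],[0,0,0,0,8],[0,0,0,0,8],[0,0,0,0,8],[0,0,0,0,8]]]' | grep clock; python3 -c "
from rig import env;print(env.hand_in())"
```

```text
clock: 18.72
the job is handed in; nothing more can be done
None
```

I handed the job in at 18.7 s; no verdict came back. All three hazelnuts were seen in the tray before the throw (two are visible in the last picture), both walnuts are in the bowl, and the riddle is released, level on the tray's rim. The moves could not tilt the tool, so I threw the walnuts out over the riddle's end with a quick reversal instead of tipping them.

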